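Unlock the studio drawer chest

ROBOT

A 6-joint arm with a two-finger parallel gripper is mounted at the origin on the work surface. World frame = base frame: x ahead of the robot, y to its left, z up, the work surface at z = 0. Lengths are in mm, angles in rad, forces in N, time in s.
With the tool pointing down it reaches from about 350 to 975 mm from the base axis. Payload 7.1 kg.
Tool frame: the origin (TCP) lies on the front face of the gripper's body, between the roots of the fingers; the fingertips stand 80 mm ahead of it and the grasp point (between the pads) lies 61 mm ahead of it (ctrl.tcp_to_grasp is the distance from the TCP to the grasp point, in mm); z points along the fingers, y is the direction in which the jaws open and shut (so a half turn about z gives the same grasp; the last joint's range is limited). The gripper opens to 88 mm and grips with 3 to 60 N. Pads are 20 mm wide; open, the fingers measure 115 mm over their backs; the gripper's body (75 mm by 178 mm) begins 61 mm behind the grasp point.
Start: joints at [1.225, 0.423, 1.63, -0, 1.089, -0.019], TCP at [200.602, 591.916, 302.675] pointing down, gripper open.
Joint ranges: [-3, 3], [-0.9, 2.11], [0.09, 2.58], [-1.31, 4.45], [0.11, 2.69], [-2.54, 2.54]. Speed limits (rad/s): [2.39, 2.39, 3.01, 3.14, 3.14, 3.14].

INTERFACE

Orientations are given as a rotation vector (axis times angle).
In Python, from workcell import telemetry, get_image, ctrl gives the robot as it stands.
- The arm moves only by the tool send_rows, never from a script. Its argument "rows" is a list of rows, each a list of 5 numbers: the shift along the tool's x, y, z in m, then the turn about the tool's z in rad, then the opening, from -1 (shut) to 1 (fully open). A call has 1 to 5 rows; each row shifts and turns the commanded pose from where the row before left it, along the tool's axes as they then stand; what a row does not reach is not made up. A row lasts 1/10 s, in which the tool goes at most 50 mm and 8.59 degrees, less where a joint would pass 70% of its speed; a pose out of reach is approached as far as the arm can. A call with a gripper value outside its range is refused whole. The fingers move at their own pace and stop on an object; the grip force is fixed at half the most. Time passes only in rows, so rows that do not move let the fingers close. It gives the time, the measured TCP pose, the force and the opening at its end, in the units of the state.
- telemetry.get_obs(): the state, without advancing time (a new reading comes with each control period).
- get_image(name): name is "side" or "top" or "wrist"; returns a dict with "color" (420x560x3 uint8, blue, green, red), "z_map" (420x560 float32, mm along the optical axis (not along the pixel's ray), 0 where there is no reading), "camera_matrix" (3x3 intrinsics, pixels), "k1" (the pictures are not rectified: a ray, as slopes to the right and down, at radius r is drawn at 1 + k1 r^2 times it, then the intrinsics apply), "rvec" (rotation vector, rad) and "tvec" (3), from world to camera coordinates, as OpenCV has them. Camera axes: x right, y down, z forward; pixel columns grow to the right and rows downward; lengths in mm; the calibration is good to about 2 mm. A picture is of the moment at which its call begins.
- ctrl.close_job(): hands the job in, once; it reports no verdict.
The state is a dict: "t": time; "qpos": joint angles; "qvel": joint speeds; "joint_torque": joint torques, N m; "ee_pos": TCP position; "orientation": TCP orientation; "ft_force": force on the tool from outside, world axes, zero at the start; "moment": the same for the moment, N m; "width": finger opening in mm.
Only numpy, scipy, OpenCV 4.12 (cv2) and the standard library are available. Lean on these libraries where they do the work, as an engineer would, in place of code of your own. Each camera call takes 0.05 s, during which the arm holds its last target.

TASK

Take the key out of its wooden stand and put it in the lock on top of the small drawer chest. The slot inside is out of sight, so turn the key gently back and forth under light pressure until it drops fully home, then turn it clockwise as far as it goes to unlock the chest. Leave the key in the lock, let go of it, and do not force the lock or disturb the other things.

Things in the scene. Friction and masses are not known exactly. Their poses are not given: they have to be found in the camera images.
- key: Panel key, about 100 g, standing upright in the stand's hole. Origin: centre of the underside of its round steel collar (32 mm across, 4 mm thick); z up along the key. Above the collar is a flat black head, 34 mm along x, 10 mm thick along y, from 4 to 40 mm above the origin: pinch it across its thickness.
- key_tip (a point): Middle of the blade's tip, 27.5 mm below the key's origin, axes as the key's. Below the collar comes a round barrel 20 mm across and 17.5 mm long with a chamfered foot, then the flat blade: 16 mm along x, 5 mm thick along y, 10 mm long, the same after a half turn.
- stand: Fixed wooden block 70 x 70 x 40 mm with a hole 23 mm across and 34 mm deep in the middle of its top, in which the key stands, its collar resting on the top. Origin: centre of its underside.
- chest: Fixed wooden drawer chest, 240 mm (x) by 280 mm (y) and 110 mm high. Origin: centre of its underside; its drawer fronts face its -x. A round steel lock barrel 54 mm across stands 34 mm high on the middle of its top, with a small tab sticking out of its rim towards the chest's front right corner (midway between -x and -y).
- lock_mouth (a point): Centre of the lock's open mouth, at the top of the lock barrel, 144 mm above the table; z up, x and y as the chest's. The bore is vertical, 23 mm across; a rubber dust shield hides its inside but does not resist. The key is home when its collar rests on the mouth. More than 40 N of contact between key and lock, pressing and twisting together (a twist of about 0.3 N m), damages it.
- plug_face (a point): Centre of the plug's flat face, 20 mm below the mouth, axes as the chest's. Its unseen slot, 18.5 x 7 mm, 12 mm deep, lies when locked within 0.55 rad either way of the line through the tab (the chest's x axis turned by +45 degrees). The plug yields on a spring: 2 N to start, 1.5 N per mm, hard stop after 4 mm (8 N). Until blade and slot line up the collar stays 3.5 mm or more above the mouth.
- plug (a joint): Turn of the lock plug from its locked position: 0 locked, growing clockwise seen from above, stop at 0.65 rad (unlocked). It does not tell where the slot lies. It is stiff (about 0.09 N m) and stays where it is left.
- jar: Bystander: closed glass jar, 60 mm across, 75 mm high, loose. Origin: centre of its underside.
- tin: Bystander: can, 52 mm across, 90 mm high, loose. Origin: centre of its underside.
- dish: Bystander: small white bowl on top of the chest, 44 mm across, 22 mm high, loose. Origin: centre of its underside.

How it is judged:
By the outcome, as a careful person would: the job done as asked, in the order asked, and still so for the second after the job is handed in, with the robot touching nothing.
It also fails if it takes over 72 s, if anything falls off the work surface, if the arm or the gripper's body presses on something with over 40 N, if the wrist force passes 120 N, or if a joint passes its speed limit or range.

## Working session

There is one attempt and no reset: what is moved stays moved. The work goes in short steps, Python scripts to look and compute and a tool call to move; the robot and the scene stay as the last step left them, time stands still between calls to the robot, and variables do not carry over. Pictures are saved under pics/ and viewed, and the job is handed in when it is done.

Besides the shell and the picture viewer there is one more tool, called after "Emit:" in YAML: its name, and indented under it one key for each argument. send_rows: Moves the arm, as the interface text tells. Its arguments: {"type":"object","properties":{"rows":{"type":"array"}},"required":["rows"]}

```bash
ls; mkdir -p pics; cat > h.py <<'E'
import numpy as np, cv2
from workcell import telemetry, get_image, ctrl
def pts(im):
    K=im["camera_matrix"];k1=im["k1"];z=im["z_map"]
    h,w=z.shape
    u,v=np.meshgrid(np.arange(w),np.arange(h))
    xd=(u-K[0,2])/K[0,0];yd=(v-K[1,2])/K[1,1]
    x,y=xd.copy(),yd.copy()
    for _ in range(10):
        r2=x*x+y*y; x=xd/(1+k1*r2); y=yd/(1+k1*r2)
    P=np.stack([x*z,y*z,z],-1)
    R=cv2.Rodrigues(np.array(im["rvec"],float))[0]
    W=(P-np.array(im["tvec"]).reshape(3))@R
    W[z==0]=np.nan
    return W
E
python3 - <<'E'
from h import *
o=telemetry.get_obs();print({k:np.round(v,3) for k,v in o.items()})
for n in("side","top","wrist"):
    im=get_image(n);cv2.imwrite(f"pics/{n}0.png",im["color"]);np.savez(f"{n}0.npz",W=pts(im),**im)
    print(n,im["camera_matrix"],im["k1"],im["rvec"],im["tvec"])
E
```

```text
pics
{'t': np.float64(0.0), 'qpos': array([ 1.225,  0.424,  1.631,  0.   ,  1.089, -0.019]), 'qvel': array([ 0.001,  0.001,  0.   , -0.001, -0.   ,  0.001]), 'joint_torque': array([ 1.0000e-03, -5.4465e+01, -2.7367e+01,  6.4000e-02,  2.3000e-02,
       -0.0000e+00]), 'ee_pos': array([200.47 , 591.533, 301.933]), 'orientation': array([-5.110e-01, -3.099e+00,  2.000e-03]), 'ft_force': array([ 0.086, -0.285, -0.733]), 'moment': array([ 0.024, -0.005,  0.003]), 'width': np.float64(87.557)}
side [[444.04321678   0.         275.80153113]
 [  0.         444.04321678 205.0785679 ]
 [  0.           0.           1.        ]] -0.07237754301592764 [ 0.11818716 -2.78050729  1.33667826] [623.82151465 118.38724486 954.64237694]
top [[523.424036     0.         283.32552651]
 [  0.         523.424036   207.10988662]
 [  0.           0.           1.        ]] 0.026064487840923856 [ 2.15065323 -2.13074306  0.20728033] [  -4.84125661  651.77402146 1114.60515205]
wrist [[349.35132715   0.         277.43309044]
 [  0.         349.35132715 201.18337625]
 [  0.           0.           1.        ]] -0.07666971599787445 [-2.35322925 -1.68866986 -0.24380566] [-624.21728438  -35.50893623  391.21915392]
```

View pics/side0.png

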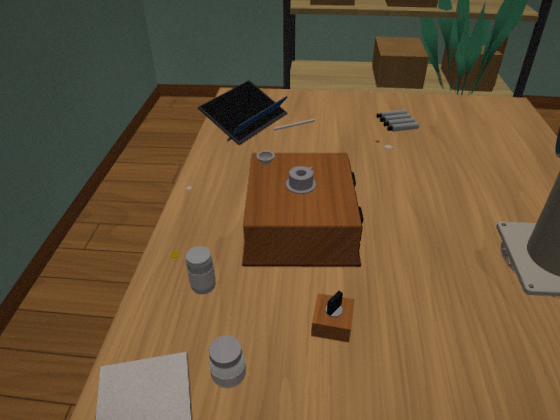

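View pics/top0.png

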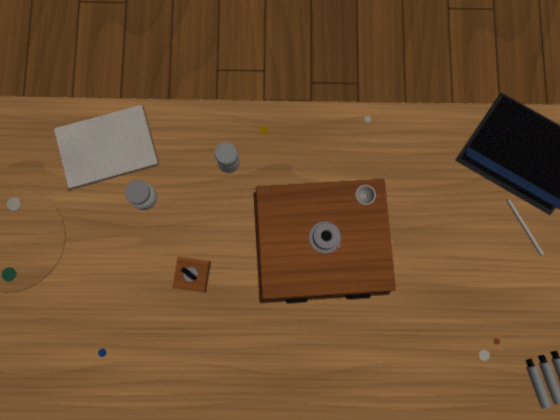

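View pics/wrist0.png

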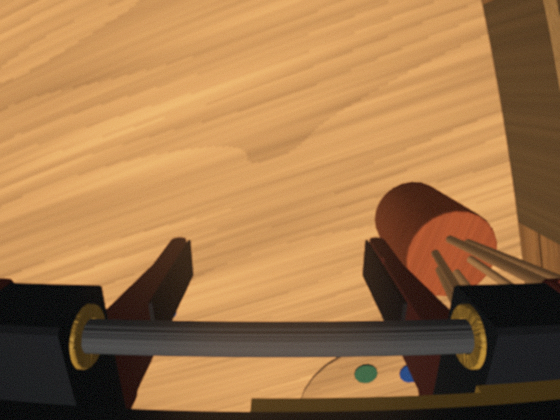

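The top view shows the stand with the key at about (190,274), the chest around (325,240) with the lock at (326,237), and the dish at (366,195). The jar is at (141,194) and the tin at (228,157). I'll zoom in and measure.

```bash
python3 - <<'E'
from h import *
d=np.load("top0.npz");W=d["W"];c=d["color"]
for n,(u,v) in dict(key=(189,274),stand1=(178,263),lock=(326,228),chest=(270,270),jar=(140,188),tin=(227,150),dish=(366,195),table=(100,300)).items(): print(n,W[v,u].round(1))
a=cv2.resize(c[245:305,160:220],None,fx=8,fy=8,interpolation=cv2.INTER_CUBIC)
b=cv2.resize(c[207:267,296:356],None,fx=8,fy=8,interpolation=cv2.INTER_CUBIC)
cv2.imwrite("pics/z1.png",cv2.convertScaleAbs(np.hstack([a,b])[:, :800] if 0 else cv2.resize(np.hstack([a,b]),(800,400)),alpha=1.8))
# heights
def fit(mask,n):
    p=W[mask];print(n,mask.sum(),"mean",np.nanmean(p,0).round(2),"med z",np.nanmedian(p[:,2]).round(2))
    r=cv2.minAreaRect(p[:,:2].astype(np.float32));print("   rect",np.round(r[0],1),np.round(r[1],1),round(r[2],1))
v,u=np.indices(W.shape[:2]);Z=W[...,2]
win=lambda u0,u1,v0,v1:(u>=u0)&(u<u1)&(v>=v0)&(v<v1)
k=win(165,220,245,305)
fit(k&(Z>65),"head");fit(k&(Z>33)&(Z<41.5),"standtop");fit(k&(Z>33),"stand+")
q=win(240,410,165,320)
fit(q&(Z>100)&(Z<118),"chesttop");fit(win(300,350,212,262)&(Z>138),"lock>138");fit(win(300,350,212,262)&(Z>118)&(Z<138),"mid")
fit(win(350,385,180,212)&(Z>122),"dish")
fit(win(120,165,175,215)&(Z>65),"jar");fit(win(210,245,135,178)&(Z>80),"tin")
E
```

```text
key [500.6 201.7  80.5]
stand1 [526.1 232.5  44.2]
lock [593.7 -84.9 145.7]
chest [508.9  29.1 109.7]
jar [687.3 316.5  76.7]
tin [770.9 126.7  95.5]
dish [ 670.3 -174.6  112.5]
table [444.8 411.7  -1.6]
head 84 mean [501.71 203.73  79.35] med z 80.23
   rect [502.  204.6] [34.1 10.3] 53.1
standtop 516 mean [500.72 202.22  39.45] med z 39.71
   rect [502.  204.9] [70.8 69.6] 82.9
stand+ 1025 mean [501.42 203.7   44.52] med z 41.47
   rect [501.9 204.8] [70.8 69.7] 82.7
chesttop 14002 mean [572.51 -82.64 111.15] med z 111.2
   rect [576.9 -85.5] [242.9 280.4] 4.2
lock>138 449 mean [577.31 -85.37 144.99] med z 144.98
   rect [578.8 -84.9] [52.  53.8] 1.2
mid 142 mean [574.56 -82.39 130.15] med z 131.87
   rect [576.7 -85. ] [64.1 63.6] 27.5
dish 231 mean [ 668.29 -170.96  129.61] med z 130.53
   rect [ 667.3 -169.9] [40.8 41.7] 88.4
jar 488 mean [678.3  322.8   75.34] med z 75.46
   rect [679.  323.6] [52.8 53.4] 22.3
tin 390 mean [764.61 129.64  90.15] med z 90.62
   rect [765.5 130.3] [48.5 46.8] 68.9
```

```bash
python3 - <<'E'
from h import *
d=np.load("side0.npz");W=d["W"];c=d["color"]
a=cv2.resize(c[280:345,300:365],None,fx=6,fy=6,interpolation=cv2.INTER_CUBIC)
b=cv2.resize(c[150:215,270:335],None,fx=6,fy=6,interpolation=cv2.INTER_CUBIC)
cv2.imwrite("pics/z2.png",np.hstack([a,b]))
v,u=np.indices(W.shape[:2]);Z=W[...,2]
win=lambda u0,u1,v0,v1:(u>=u0)&(u<u1)&(v>=v0)&(v<v1)
def fit(mask,n):
    p=W[mask];print(n,mask.sum(),"mean",np.nanmean(p,0).round(2),"med z",np.nanmedian(p[:,2]).round(2))
    r=cv2.minAreaRect(p[:,:2].astype(np.float32));print("   rect",np.round(r[0],1),np.round(r[1],1),round(r[2],1))
fit(win(305,365,285,345)&(Z>55),"head");fit(win(305,365,285,345)&(Z>36)&(Z<42),"standtop")
fit(win(230,370,140,270)&(Z>105)&(Z<115),"chesttop");fit(win(280,325,155,200)&(Z>141),"lock");
E
```

```text
head 203 mean [501.17 210.37  72.15] med z 75.58
   rect [500.7 207. ] [35.  11.5] 50.6
standtop 935 mean [500.97 212.23  39.45] med z 39.48
   rect [500.7 206.7] [72.9 70.5] 82.9
chesttop 7383 mean [573.85 -58.72 109.11] med z 109.08
   rect [577.2 -81.6] [240.1 282.7] 4.2
lock 228 mean [577.18 -81.   142.94] med z 142.82
   rect [577.1 -80.7] [51.  54.8] 4.7
```

View pics/z1.png

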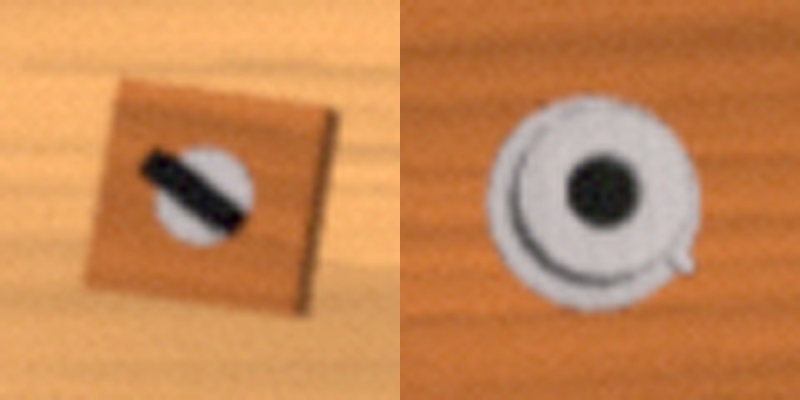

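View pics/z2.png

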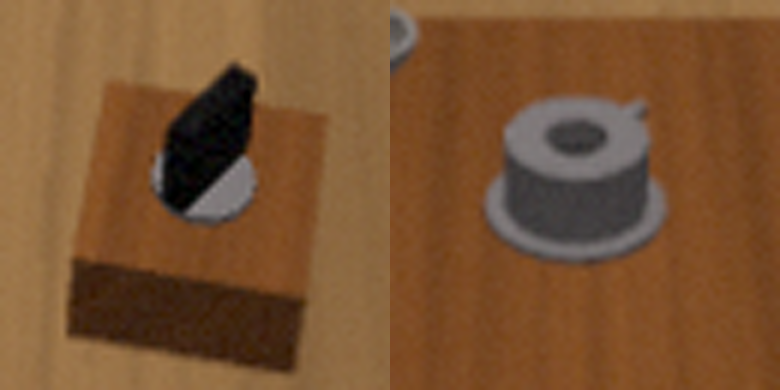

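The zooms agree. The key's head runs from upper left to lower right, at a yaw of about 52°. The lock's tab is at lower right, which fits a chest yaw of about 4.2°. The top and side cameras differ by up to 4 mm, so I'll hover over the key and over the lock and compare them through the wrist camera.

```bash
cat >> h.py <<'E'
def pose():
    o=telemetry.get_obs();R=cv2.Rodrigues(np.array(o["orientation"],float))[0]
    return o,np.array(o["ee_pos"]),R,np.degrees(np.arctan2(R[1,1],R[0,1]))
def plan(tgt,yaw,n,p=None,y0=None):
    """tgt mm TCP, yaw = tool y direction deg; n rows"""
    if p is None:
        o,p,R,y0=pose()
    d=(np.array(tgt)-p)/n; t=((y0-yaw+180)%360-180)/n
    y=y0
    for i in range(n):
        a=np.radians(y); ty=np.array([np.cos(a),np.sin(a)]); tx=np.array([-ty[1],ty[0]])
        print([round(d[:2]@tx/1000,4),round(d[:2]@ty/1000,4),round(-d[2]/1000,4),round(np.radians(t),4)])
        y-=t
E
python3 - <<'E'
from h import *
o,p,R,y=pose();print(p,y,R.round(3))
d=np.load("wrist0.npz")
Rc=cv2.Rodrigues(d["rvec"])[0];c=-Rc.T@d["tvec"].reshape(3)
print("cam in tool",(R.T@(c-p)).round(1),"axes",(R.T@Rc.T).round(3))
plan([501.3,205.8,250],-38,14)
E
```

```text
[200.50455013 591.62146136 302.11152948] 71.27631592978399 [[-0.947  0.321 -0.   ]
 [ 0.321  0.947 -0.001]
 [ 0.    -0.001 -1.   ]]
cam in tool [ 77.7  -0.1 -82.2] axes [[ 0.001 -0.959 -0.285]
 [ 1.     0.001  0.   ]
 [ 0.    -0.285  0.959]]
[np.float64(-0.0292), np.float64(-0.0192), np.float64(0.0037), np.float64(0.1362)]
[np.float64(-0.0315), np.float64(-0.0151), np.float64(0.0037), np.float64(0.1362)]
[np.float64(-0.0333), np.float64(-0.0106), np.float64(0.0037), np.float64(0.1362)]
[np.float64(-0.0344), np.float64(-0.006), np.float64(0.0037), np.float64(0.1362)]
[np.float64(-0.0349), np.float64(-0.0013), np.float64(0.0037), np.float64(0.1362)]
[np.float64(-0.0348), np.float64(0.0035), np.float64(0.0037), np.float64(0.1362)]
[np.float64(-0.034), np.float64(0.0082), np.float64(0.0037), np.float64(0.1362)]
[np.float64(-0.0326), np.float64(0.0127), np.float64(0.0037), np.float64(0.1362)]
[np.float64(-0.0305), np.float64(0.017), np.float64(0.0037), np.float64(0.1362)]
[np.float64(-0.0279), np.float64(0.021), np.float64(0.0037), np.float64(0.1362)]
[np.float64(-0.0248), np.float64(0.0246), np.float64(0.0037), np.float64(0.1362)]
[np.float64(-0.0213), np.float64(0.0277), np.float64(0.0037), np.float64(0.1362)]
[np.float64(-0.0173), np.float64(0.0304), np.float64(0.0037), np.float64(0.1362)]
[np.float64(-0.013), np.float64(0.0324), np.float64(0.0037), np.float64(0.1362)]
```

Emit:
send_rows:
  rows:
    - [-0.029, -0.019, 0.004, 0.136, 1]
    - [-0.0315, -0.015, 0.004, 0.136, 1]
    - [-0.033, -0.0105, 0.004, 0.136, 1]
    - [-0.0345, -0.006, 0.004, 0.136, 1]
    - [-0.035, -0.0015, 0.004, 0.136, 1]

```text
t: 0.65
ee_pos: [308.3, 453.3, 282.4]
orientation: [1.523, 2.748, -0.0]
ft_force: [0.5, 0.1, -0.1]
width: 87.4
```

Emit:
send_rows:
  rows:
    - [-0.035, 0.0035, 0.004, 0.136, 1]
    - [-0.034, 0.008, 0.004, 0.136, 1]
    - [-0.0325, 0.0125, 0.004, 0.136, 1]
    - [-0.0305, 0.017, 0.004, 0.136, 1]
    - [-0.028, 0.021, 0.004, 0.136, 1]

```text
t: 1.15
ee_pos: [415.9, 315.4, 262.4]
orientation: [2.352, 2.082, -0.0]
ft_force: [-0.3, -0.0, 0.1]
width: 88.0
```

Emit:
send_rows:
  rows:
    - [-0.025, 0.0245, 0.003, 0.136, 1]
    - [-0.021, 0.0275, 0.003, 0.136, 1]
    - [-0.0175, 0.0305, 0.003, 0.136, 1]
    - [-0.013, 0.0325, 0.003, 0.136, 1]
    - [0, 0, 0, 0, 1]

```text
t: 1.65
ee_pos: [503.2, 203.9, 250.3]
orientation: [2.825, 1.372, -0.0]
ft_force: [-0.7, 0.2, -0.6]
width: 88.1
```

```bash
python3 - <<'E'
from h import *
o,p,R,y=pose();print(p.round(2),y,o["t"],o["qpos"].round(3),R[:,2].round(4))
im=get_image("wrist");cv2.imwrite("pics/w1.png",im["color"]);np.savez("w1.npz",W=pts(im),p=p,R=R,**im)
E
```

```text
[503.15 203.93 250.25] -38.190905525611925 1.65 [ 3.630e-01  3.730e-01  1.852e+00 -1.000e-03  9.160e-01  1.030e+00] [ 3.e-04 -5.e-04 -1.e+00]
```

View pics/w1.png

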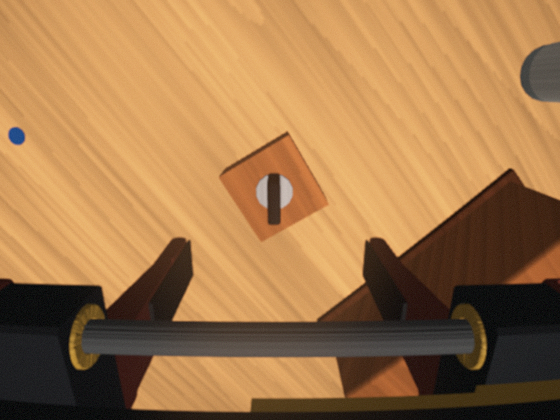

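The wrist view shows the stand with its collar centred near (274,191), and the black head vertical in the picture at (274,175–222), so the yaw is nearly right. Next I'll measure the head in the tool frame.

```bash
cat >> h.py <<'E'
def fitm(W,mask,n):
    p=W[mask];p=p[~np.isnan(p[:,0])]
    r=cv2.minAreaRect(p[:,:2].astype(np.float32));print(n,len(p),"mean",p.mean(0).round(1),"rect",np.round(r[0],1),np.round(r[1],1),round(r[2],1))
E
python3 - <<'E'
from h import *
d=np.load("w1.npz");W=d["W"];Z=W[...,2];c=d["color"]
v,u=np.indices(Z.shape);win=lambda u0,u1,v0,v1:(u>=u0)&(u<u1)&(v>=v0)&(v<v1)
k=win(210,340,125,245)
fitm(W,k&(Z>74),"headtop");fitm(W,k&(Z>46),"head");fitm(W,k&(Z>36)&(Z<46),"stand")
p,R=d["p"],d["R"]
T=(W-p)@R
fitm(T,k&(Z>74),"headtop tool");fitm(T,k&(Z>36)&(Z<46),"stand tool")
g=c.astype(int).max(2)
col=k&(g>110)&((c.max(2).astype(int)-c.min(2))<40);fitm(T,col,"collar tool");fitm(W,col,"collar")
print(np.nanmedian(Z[k&(Z>74)]),np.nanmedian(Z[k&(Z>36)&(Z<42)]),np.nanmedian(Z[win(60,180,20,100)]))
E
```

```text
headtop 572 mean [502.6 207.   79.9] rect [502.1 206.4] [33.6 10. ] 52.0
head 662 mean [503.9 208.6  77.3] rect [501.7 206.5] [33.9 16.8] 63.0
stand 5720 mean [503.3 208.   40.8] rect [501.7 205.9] [70.5 70.4] 82.6
headtop tool 572 mean [  2.1  -2.4 170.3] rect [ 1.3 -2.5] [10.  33.6] 89.8
stand tool 5720 mean [  3.4  -2.5 209.5] rect [ 0.7 -2.5] [70.4 70.5] 59.2
collar tool 562 mean [  2.2  -2.1 203.9] rect [ 2.3 -2.4] [29.2 28.4] 89.1
collar 562 mean [502.9 206.8  46.3] rect [502.7 207.1] [28.4 29.2] 52.7
80.10831009795565 40.35835440943327 0.32975471218999186
```

Emit:
send_rows:
  rows:
    - [0.001, -0.0025, 0.025, 0, 1]
    - [0, 0, 0.03, 0, 1]
    - [0, 0, 0.03, 0, 1]
    - [0, 0, 0.025, 0, 1]
    - [0, 0, 0.012, 0, 1]

```text
t: 2.2
ee_pos: [498.2, 209.4, 126.7]
orientation: [-2.819, -1.385, 0.005]
ft_force: [-0.5, -0.7, 0.9]
width: 87.7
```

Emit:
send_rows:
  rows:
    - [0, 0, 0, 0, 1]
    - [0, 0, 0, 0, 0.3]

```text
t: 2.4
ee_pos: [500.1, 209.4, 129.3]
orientation: [2.821, 1.383, 0.001]
ft_force: [0.2, -0.1, 0.5]
width: 83.3
```

```bash
python3 - <<'E'
from h import *
o,p,R,y=pose();print(p.round(2),y,o["t"],o["width"],o["ft_force"].round(2),o["moment"].round(3))
im=get_image("wrist");cv2.imwrite("pics/w2.png",im["color"])
E
```

```text
[500.1  209.44 129.31] -37.74540523914275 2.4 83.30363966267761 [ 0.25 -0.11  0.52] [-0.042  0.131 -0.038]
```

View pics/w2.png

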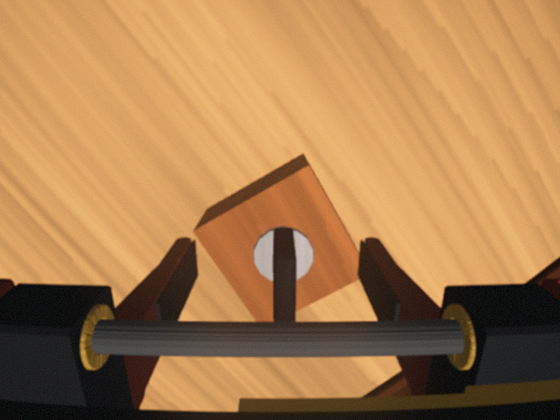

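Emit:
send_rows:
  rows:
    - [0, 0, 0, 0, 0.3]
    - [0, 0, 0, 0, 0.3]
    - [0, 0, 0, 0, 0.3]

```text
t: 2.75
ee_pos: [500.3, 208.9, 129.4]
orientation: [2.821, 1.382, 0.002]
ft_force: [-0.8, 0.1, -0.4]
width: 57.9
```

```bash
python3 - <<'E'
from h import *
for i in range(2):
    o,p,R,y=pose();print(p.round(2),y,o["t"],o["width"],o["qvel"].round(3))
    im=get_image("wrist");W=pts(im)
    Z=W[...,2];v,u=np.indices(Z.shape);k=(u>265)&(u<305)&(v>215)&(v<325)
    m=k&(Z>76)&(Z<84)
    fitm(W,m,"head");fitm((W-p)@R,m,"headtool")
    fitm(W,(v>150)&(v<320)&(u>190)&(u<365)&(Z>36)&(Z<42),"stand")
E
```

```text
[500.28 208.92 129.38] -37.8178426304919 2.75 57.88225123845183 [-0.002  0.005  0.002  0.    -0.001  0.   ]
head 1584 mean [503.2 207.8  80. ] rect [502.4 207. ] [32.7  9.8] 52.9
headtool 1584 mean [ 0.8  2.9 49.4] rect [-0.3  2.9] [ 9.8 32.7] 89.3
stand 10721 mean [504.  213.2  40.3] rect [501.5 206. ] [70.9 70.8] 82.6
[500.25 208.86 129.24] -37.8194631388769 2.8 57.33240112714593 [-0.     0.006  0.001  0.001 -0.     0.001]
head 1589 mean [503.2 207.9  79.9] rect [502.6 206.9] [33.1  9.8] 51.9
headtool 1589 mean [ 1.   2.9 49.3] rect [-0.2  3.1] [33.1  9.8] 0.2
stand 10700 mean [504.  213.2  40.3] rect [501.6 205.9] [71.2 70.6] 82.6
```

Emit:
send_rows:
  rows:
    - [0, 0.003, 0.002, 0, 0.3]
    - [0, 0, 0, 0, 0.3]
    - [0, 0, 0, 0, 0.3]

```text
t: 3.15
ee_pos: [502.4, 206.9, 126.5]
orientation: [-2.822, -1.381, 0.0]
ft_force: [-0.6, 0.1, 0.3]
width: 57.1
```

```bash
cat >> h.py <<'E'
def look():
    o,p,R,y=pose();print("pose",p.round(2),"yaw",y.round(2),"t",o["t"],"w",round(float(o["width"]),2),"F",o["ft_force"].round(2),"M",o["moment"].round(3))
    return o,p,R,y
E
python3 - <<'E'
from h import *
for i in range(2):
    o,p,R,y=look()
    im=get_image("wrist");W=pts(im)
    Z=W[...,2];v,u=np.indices(Z.shape);k=(u>255)&(u<315)&(v>215)&(v<325)
    m=k&(Z>76)&(Z<84)
    fitm(W,m,"head");fitm((W-p)@R,m,"headtool")
E
```

```text
pose [502.36 206.85 126.52] yaw -37.83 t 3.15 w 57.11 F [-0.61  0.07  0.34] M [-0.04   0.072 -0.017]
head 1614 mean [503.8 208.5  79.9] rect [502.8 207.4] [31.9 10.1] 52.6
headtool 1614 mean [ 2.1  0.1 46.6] rect [0.7 0. ] [10.1 31.9] 89.6
pose [502.34 206.89 126.55] yaw -37.83 t 3.2 w 57.51 F [ 0.24  0.07 -0.01] M [-0.052  0.062  0.022]
head 1600 mean [503.7 208.4  79.9] rect [502.6 207.1] [32.3 10. ] 52.7
headtool 1600 mean [ 2.1  0.2 46.6] rect [0.3 0. ] [10.  32.3] 89.5
```

Emit:
send_rows:
  rows:
    - [0, 0, 0, 0, -1]
    - [0, 0, 0, 0, -1]
    - [0, 0, 0, 0, -1]
    - [0, 0, 0, 0, -1]
    - [0, 0, 0, 0, -1]

```text
t: 3.75
ee_pos: [502.3, 207.0, 126.7]
orientation: [-2.821, -1.382, -0.0]
ft_force: [0.4, 0.7, -0.1]
width: 20.6
```

Emit:
send_rows:
  rows:
    - [0, 0, 0, 0, -1]
    - [0, 0, 0, 0, -1]

```text
t: 3.95
ee_pos: [502.4, 207.0, 126.7]
orientation: [2.821, 1.382, 0.0]
ft_force: [-0.3, -0.5, 0.6]
width: 10.0
```

```bash
python3 - <<'E'
from h import *
look()
im=get_image("wrist");cv2.imwrite("pics/w3.png",im["color"])
E
```

```text
pose [502.35 206.98 126.69] yaw -37.81 t 3.95 w 10.02 F [-0.31 -0.5   0.6 ] M [-0.055  0.156  0.04 ]
```

View pics/w3.png

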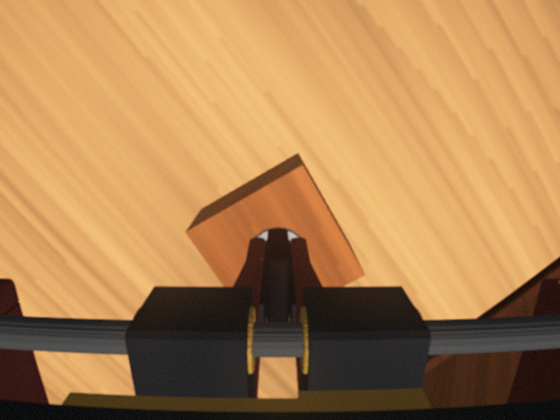

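The key is gripped at a width of 10.0 mm. I'll lift it straight out.

Emit:
send_rows:
  rows:
    - [0, 0, -0.01, 0, -1]
    - [0, 0, -0.02, 0, -1]
    - [0, 0, -0.03, 0, -1]
    - [0, 0, -0.035, 0, -1]
    - [0, 0, -0.035, 0, -1]

```text
t: 4.5
ee_pos: [502.0, 206.9, 258.4]
orientation: [-2.821, -1.382, 0.001]
ft_force: [1.0, 0.5, -1.2]
width: 10.0
```

Emit:
send_rows:
  rows:
    - [0, 0, -0.033, 0, -1]
    - [0, 0, 0, 0, -1]
    - [0, 0, 0, 0, -1]

```text
t: 4.8
ee_pos: [502.3, 207.0, 290.6]
orientation: [2.821, 1.382, 0.003]
ft_force: [-0.4, 0.3, -1.5]
width: 10.2
```

```bash
python3 - <<'E'
from h import *
look()
im=get_image("wrist");cv2.imwrite("pics/w4.png",im["color"])
im=get_image("side");cv2.imwrite("pics/s4.png",im["color"])
plan([568,-152,290],-8,10)
E
```

```text
pose [502.31 206.99 290.6 ] yaw -37.82 t 4.8 w 10.2 F [-0.42  0.34 -1.48] M [-0.07   0.045 -0.03 ]
[np.float64(-0.0243), np.float64(0.0272), np.float64(-0.0001), np.float64(-0.052)]
[np.float64(-0.0256), np.float64(0.0259), np.float64(-0.0001), np.float64(-0.052)]
[np.float64(-0.027), np.float64(0.0246), np.float64(-0.0001), np.float64(-0.052)]
[np.float64(-0.0282), np.float64(0.0231), np.float64(-0.0001), np.float64(-0.052)]
[np.float64(-0.0294), np.float64(0.0216), np.float64(-0.0001), np.float64(-0.052)]
[np.float64(-0.0305), np.float64(0.0201), np.float64(-0.0001), np.float64(-0.052)]
[np.float64(-0.0315), np.float64(0.0185), np.float64(-0.0001), np.float64(-0.052)]
[np.float64(-0.0324), np.float64(0.0168), np.float64(-0.0001), np.float64(-0.052)]
[np.float64(-0.0332), np.float64(0.0151), np.float64(-0.0001), np.float64(-0.052)]
[np.float64(-0.0339), np.float64(0.0134), np.float64(-0.0001), np.float64(-0.052)]
```

View pics/w4.png

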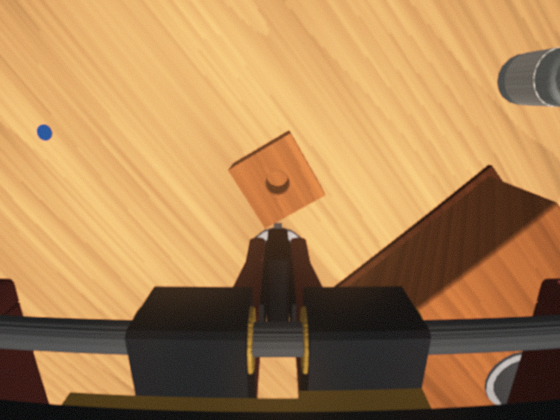

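View pics/s4.png

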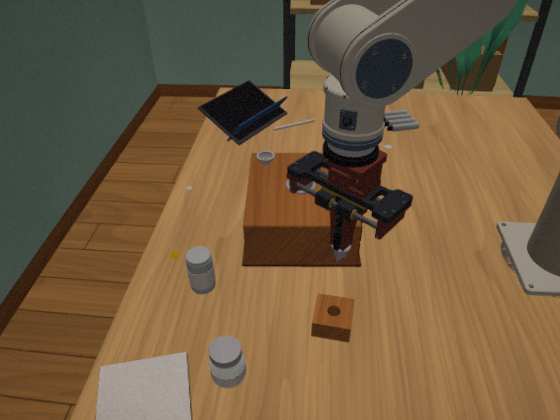

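The key is out and held upright, and the stand's hole is empty. I'll move beside the lock for a wrist view.

Emit:
send_rows:
  rows:
    - [-0.0245, 0.027, 0, -0.052, -1]
    - [-0.0255, 0.026, 0, -0.052, -1]
    - [-0.027, 0.0245, 0, -0.052, -1]
    - [-0.028, 0.023, 0, -0.052, -1]
    - [-0.0295, 0.0215, 0, -0.052, -1]

```text
t: 5.4
ee_pos: [534.3, 26.5, 288.0]
orientation: [-2.615, -1.738, 0.004]
ft_force: [-0.0, -0.7, -1.3]
width: 10.0
```

Emit:
send_rows:
  rows:
    - [-0.0305, 0.02, 0, -0.052, -1]
    - [-0.0315, 0.0185, 0, -0.052, -1]
    - [-0.0325, 0.017, 0, -0.052, -1]
    - [-0.033, 0.015, 0, -0.052, -1]
    - [-0.034, 0.0135, 0, -0.052, -1]

```text
t: 5.9
ee_pos: [567.7, -152.9, 287.7]
orientation: [-2.367, -2.061, 0.003]
ft_force: [0.6, 0.6, -0.5]
width: 9.7
```

Emit:
send_rows:
  rows:
    - [0, 0, 0, 0, -1]
    - [0, 0, 0, 0, -1]
    - [0, 0, 0, 0, -1]
    - [0, 0, 0, 0, -1]

```text
t: 6.3
ee_pos: [568.0, -150.4, 289.1]
orientation: [-2.369, -2.061, 0.001]
ft_force: [0.0, -0.3, -0.7]
width: 10.2
```

```bash
python3 - <<'E'
from h import *
o,p,R,y=look()
im=get_image("wrist");cv2.imwrite("pics/w5.png",im["color"]);np.savez("w5.npz",W=pts(im),p=p,R=R,**im)
E
```

```text
pose [ 568.01 -150.36  289.13] yaw -7.96 t 6.3 w 10.21 F [ 0.01 -0.34 -0.7 ] M [-0.019  0.058  0.008]
```

View pics/w5.png

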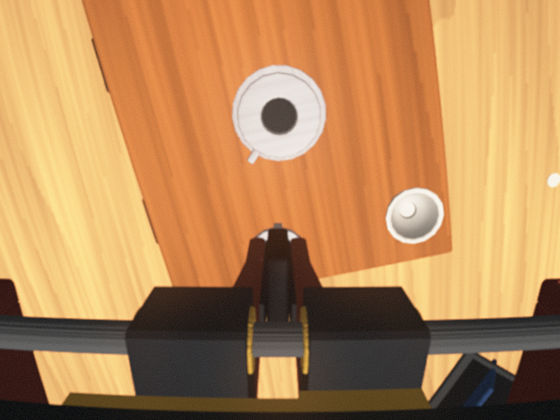

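The lock mouth is a dark disc at about (279,116). The tab is at (253,156) and the dish at (415,215), clear of where the fingers will go.

```bash
python3 - <<'E'
from h import *
d=np.load("w5.npz");W=d["W"];Z=W[...,2];c=d["color"];p,R=d["p"],d["R"]
v,u=np.indices(Z.shape);win=lambda u0,u1,v0,v1:(u>=u0)&(u<u1)&(v>=v0)&(v<v1)
T=(W-p)@R
k=win(225,335,60,170)
top=k&(Z>140)&(Z<150)
fitm(W,top,"ring");fitm(T,top,"ring tool");print("ztop",np.nanmedian(Z[top]))
# hole
dk=(c.max(2)<70)&k
n,l,st,ce=cv2.connectedComponentsWithStats(dk.astype(np.uint8));i=1+np.argmax(st[1:,4]);print(st[i],ce[i],np.nanmedian(Z[l==i]))
fitm(W,l==i,"hole W");fitm(T,l==i,"hole T")
# ray to plane z=144
def ray(u0,v0,z):
    K=d["camera_matrix"];x=cv2.undistortPoints(np.array([[[u0,v0]]],float),K,np.array([d["k1"],0,0,0.]))[0,0]
    Rc=cv2.Rodrigues(d["rvec"])[0];cc=-Rc.T@d["tvec"].reshape(3);r=Rc.T@np.array([x[0],x[1],1]);return cc+r*(z-cc[2])/r[2]
q=ray(*ce[i],144);print("hole by ray",q, (R.T@(q-p)))
ct,_=cv2.findContours((l==i).astype(np.uint8),0,1);e=cv2.fitEllipse(max(ct,key=len));print(e);q=ray(*e[0],144);print(q)
ch=(Z>105)&(Z<115)&win(80,460,0,290);fitm(W,ch,"chest")
# tab
tb=win(240,262,148,168)&(Z>125);
print("chest edges"); t=ray(253,156,130);print("tab",t,np.degrees(np.arctan2(t[1]-q[1],t[0]-q[0])))
ed=ray(442,250,110);print(ed)
E
```

```text
ring 4686 mean [578.1 -83.9 144.2] rect [578.5 -84.1] [53.5 53.3] 3.5
ring tool 4686 mean [ 67.1   0.9 145. ] rect [67.1  1.4] [53.5 53.3] 78.5
ztop 144.20331064122314Traceback (most recent call last):
  File "<stdin>", line 10, in <module>
    return _wrapfunc(a, 'argmax', axis=axis, out=out, **kwds)
    return bound(*args, **kwds)
ValueError: attempt to get argmax of an empty sequence
```

```bash
python3 - <<'E'
from h import *
d=np.load("w5.npz");W=d["W"];Z=W[...,2];c=d["color"];p,R=d["p"],d["R"]
print(c[116,279],c[116,250],Z[116,279])
v,u=np.indices(Z.shape);win=lambda u0,u1,v0,v1:(u>=u0)&(u<u1)&(v>=v0)&(v<v1)
T=(W-p)@R
k=win(250,310,90,145)
dk=(c.max(2)<int(c[116,279].max())//2+int(c[116,250].max())//2)&k
n,l,st,ce=cv2.connectedComponentsWithStats(dk.astype(np.uint8));i=1+np.argmax(st[1:,4]);print(st[i],ce[i])
def ray(u0,v0,z):
    K=d["camera_matrix"];x=cv2.undistortPoints(np.array([[[u0,v0]]],float),K,np.array([d["k1"],0,0,0.]))[0,0]
    Rc=cv2.Rodrigues(d["rvec"])[0];cc=-Rc.T@d["tvec"].reshape(3);r=Rc.T@np.array([x[0],x[1],1]);return cc+r*(z-cc[2])/r[2]
q=ray(*ce[i],144);print("hole by ray",q, (R.T@(q-p)))
fitm(W,l==i,"hole W");fitm(T,l==i,"hole T")
t=ray(253,156,135);print("tab",t,np.degrees(np.arctan2(t[1]-q[1],t[0]-q[0])))
fitm(W,(Z>105)&(Z<115)&win(80,460,0,290),"chest")
fitm(W,(Z>141)&(Z<147)&win(225,335,60,170),"ring")
E
```

```text
[61 68 79] [216 222 229] 129.78310847040592
[ 261   98   36   36 1022] [278.66634051 115.69373777]
hole by ray [578.39258156 -83.90427047 144.        ] [ 67.20892665   1.26910073 145.15189662]
hole W 1019 mean [578.4 -84.5 131.8] rect [578.4 -84.3] [22.6 22.9] 82.1
hole T 1019 mean [ 66.6   1.3 157.3] rect [66.9  1.4] [22.9 22.6] 90.0
tab [ 557.35754414 -108.52682123  135.        ] -130.50725461505564
chest 75950 mean [574.7 -95.4 110.4] rect [ 579.3 -100. ] [239.3 246.6] 4.1
ring 4673 mean [578.1 -83.9 144.2] rect [578.5 -84.1] [53.5 53.3] 3.5
```

Emit:
send_rows:
  rows:
    - [0.02, 0.0013, 0, 0, -1]
    - [0.024, 0, 0, 0, -1]
    - [0.0227, 0, 0, 0, -1]
    - [0, 0, 0, 0, -1]
    - [0, 0, 0, 0, -1]

```text
t: 6.85
ee_pos: [578.9, -84.9, 289.8]
orientation: [2.369, 2.063, -0.0]
ft_force: [0.6, -0.2, -1.4]
width: 9.8
```

Emit:
send_rows:
  rows:
    - [0, 0, 0.02, 0, -1]
    - [0, 0, 0.007, 0, -1]
    - [0, 0, 0, 0, -1]
    - [0, 0, 0, 0, -1]

```text
t: 7.25
ee_pos: [579.0, -86.1, 262.8]
orientation: [-2.372, -2.06, 0.0]
ft_force: [-0.3, -0.4, -1.7]
width: 9.8
```

```bash
python3 - <<'E'
from h import *
o,p,R,y=look()
ty=R[:,1];tx=R[:,0]
q=np.array([578.4,-83.95,0]);print("err tool x,y to go (key 0.5 offset)",(q-p)@tx-0.5,(q-p)@ty)
im=get_image("wrist");cv2.imwrite("pics/w6.png",im["color"])
im=get_image("side");cv2.imwrite("pics/s6.png",cv2.resize(im["color"][100:260,220:420],None,fx=4,fy=3.5,interpolation=2))
E
```

```text
pose [578.99 -86.14 262.85] yaw -8.05 t 7.25 w 9.83 F [-0.31 -0.42 -1.69] M [-0.047  0.04  -0.018]
err tool x,y to go (key 0.5 offset) 1.6061601178263234 -0.8316636041875712
```

View pics/w6.png

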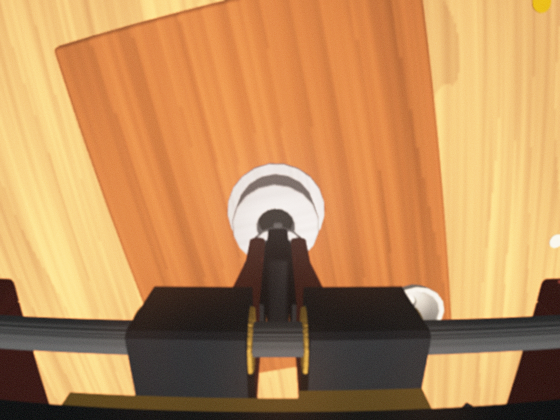

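View pics/s6.png

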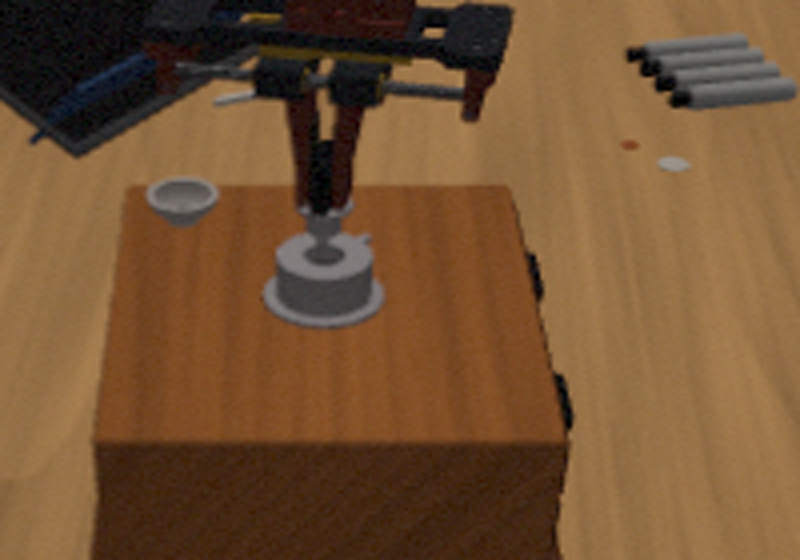

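Emit:
send_rows:
  rows:
    - [0.0016, -0.0008, 0, 0, -1]
    - [0, 0, 0, 0, -1]
    - [0, 0, 0, 0, -1]

```text
t: 7.65
ee_pos: [578.5, -83.9, 263.0]
orientation: [2.371, 2.061, 0.0]
ft_force: [-0.1, 0.0, -0.8]
width: 9.7
```

```bash
cat >> h.py <<'E'
def err(off=0.5):
    o,p,R,y=look()
    q=np.array([578.4,-83.95,0]);print("to go x,y",((q-p)@R[:,0]-off).round(2),((q-p)@R[:,1]).round(2), "collar above mouth",(p[2]-230.7).round(2),"key yaw",(y+90).round(2),"Ftool",(R.T@o["ft_force"]).round(2),"Mtool",(R.T@o["moment"]).round(3))
E
python3 -c "
from h import *
err()"
```

```text
pose [578.47 -83.93 262.95] yaw -8.02 t 7.65 w 9.74 F [-0.1   0.01 -0.8 ] M [-0.069  0.064 -0.015]
to go x,y -0.53 -0.18 collar above mouth 32.25 key yaw 81.98 Ftool [-0.01 -0.1   0.8 ] Mtool [ 0.054 -0.077  0.015]
```

Emit:
send_rows:
  rows:
    - [-0.0004, -0.0002, 0.006, 0, -1]
    - [0, 0, 0.006, 0, -1]
    - [0, 0, 0, 0, -1]

```text
t: 7.95
ee_pos: [577.5, -84.3, 249.4]
orientation: [-2.37, -2.06, 0.002]
ft_force: [-0.0, -0.1, -1.3]
width: 9.6
```

```bash
python3 -c "
from h import *
err()"
```

```text
pose [577.49 -84.26 249.4 ] yaw -8.02 t 7.95 w 9.58 F [-0.01 -0.14 -1.26] M [-0.08   0.052 -0.021]
to go x,y -0.08 1.39 collar above mouth 18.7 key yaw 81.98 Ftool [-0.14  0.01  1.26] Mtool [ 0.04  -0.087  0.021]
```

Emit:
send_rows:
  rows:
    - [0, 0, 0.002, 0, -1]
    - [0, 0, 0.002, 0, -1]
    - [0, 0, 0, 0, -1]

```text
t: 8.25
ee_pos: [578.0, -84.3, 246.4]
orientation: [-2.371, -2.06, 0.0]
ft_force: [0.3, 0.2, -1.2]
width: 10.1
```

```bash
python3 -c "
from h import *
err()"
```

```text
pose [578.05 -84.33 246.37] yaw -8.02 t 8.25 w 10.11 F [ 0.3   0.24 -1.24] M [-0.062  0.026  0.007]
to go x,y -0.08 0.4 collar above mouth 15.67 key yaw 81.98 Ftool [0.28 0.27 1.24] Mtool [ 0.018 -0.065 -0.007]
```

Emit:
send_rows:
  rows:
    - [0, 0.0003, 0.002, 0, -1]
    - [0, 0, 0.002, 0, -1]
    - [0, 0, 0.002, 0, -1]
    - [0, 0, 0, 0, -1]

```text
t: 8.65
ee_pos: [578.3, -84.4, 240.3]
orientation: [-2.371, -2.06, 0.001]
ft_force: [0.1, 0.1, -1.2]
width: 9.9
```

```bash
python3 -c "
from h import *
err()"
```

```text
pose [578.3  -84.39 240.33] yaw -8.02 t 8.65 w 9.85 F [ 0.07  0.11 -1.2 ] M [ 0.011  0.042 -0.009]
to go x,y -0.03 0.16 collar above mouth 9.63 key yaw 81.98 Ftool [0.11 0.05 1.2 ] Mtool [0.043 0.005 0.009]
```

Emit:
send_rows:
  rows:
    - [0, 0, 0.0015, 0, -1]
    - [0, 0, 0.0015, 0, -1]
    - [0, 0, 0, 0, -1]

```text
t: 8.95
ee_pos: [578.5, -84.4, 237.7]
orientation: [2.371, 2.061, 0.0]
ft_force: [-0.3, 0.9, 0.5]
width: 10.0
```

Emit:
send_rows:
  rows:
    - [0, 0, 0.001, 0, -1]
    - [0, 0, 0, 0, -1]

```text
t: 9.15
ee_pos: [578.5, -84.4, 236.9]
orientation: [2.371, 2.061, 0.0]
ft_force: [-1.2, 0.4, 2.6]
width: 9.8
```

```bash
python3 -c "
from h import *
err()"
```

```text
pose [578.51 -84.37 236.9 ] yaw -8.02 t 9.15 w 9.81 F [-1.22  0.43  2.59] M [ 0.248  0.314 -0.059]
to go x,y -0.12 -0.22 collar above mouth 6.2 key yaw 81.98 Ftool [ 0.25 -1.26 -2.59] Mtool [0.346 0.201 0.059]
```

Contact with the plug face came at the predicted height. I'll press slightly more, about 5 N, and sweep clockwise in small steps.

Emit:
send_rows:
  rows:
    - [0, 0, 0.0007, 0, -1]
    - [0, 0, 0, 0.03, -1]
    - [0, 0, 0, 0.03, -1]
    - [0, 0, 0, 0, -1]

```text
t: 9.55
ee_pos: [578.8, -84.3, 236.3]
orientation: [2.432, 1.988, 0.001]
ft_force: [-0.1, 1.9, 4.0]
width: 9.9
```

Emit:
send_rows:
  rows:
    - [0, 0, 0, 0.03, -1]
    - [0, 0, 0, 0.03, -1]
    - [0, 0, 0, 0, -1]

```text
t: 9.85
ee_pos: [578.9, -84.3, 236.3]
orientation: [2.49, 1.915, 0.002]
ft_force: [0.3, 3.3, 3.1]
width: 9.7
```

```bash
python3 -c "
from h import *
err()"
```

```text
pose [578.94 -84.3  236.29] yaw -14.87 t 9.85 w 9.7 F [0.33 3.25 3.07] M [ 0.46  -0.128  0.068]
to go x,y -0.4 -0.9 collar above mouth 5.59 key yaw 75.13 Ftool [ 3.23 -0.51 -3.07] Mtool [-0.006  0.478 -0.067]
```

Emit:
send_rows:
  rows:
    - [0.0004, -0.0004, 0, 0.03, -1]
    - [0, 0, 0, 0.03, -1]
    - [0, 0, 0, 0, -1]

```text
t: 10.15
ee_pos: [578.7, -84.2, 236.3]
orientation: [2.545, 1.84, 0.001]
ft_force: [0.5, 0.2, 3.8]
width: 10.0
```

```bash
python3 -c "
from h import *
err()"
```

```text
pose [578.7  -84.18 236.32] yaw -18.28 t 10.15 w 10.03 F [0.46 0.19 3.83] M [-0.023 -0.152  0.037]
to go x,y -0.36 -0.73 collar above mouth 5.62 key yaw 71.72 Ftool [ 0.32  0.38 -3.83] Mtool [-0.151  0.026 -0.037]
```

Lateral force is gone and the axial force is 5 N, so I'll continue the sweep.

Emit:
send_rows:
  rows:
    - [0, 0, 0, 0.03, -1]
    - [0, 0, 0, 0.03, -1]
    - [0, 0, 0, 0, -1]

```text
t: 10.45
ee_pos: [578.6, -84.2, 236.2]
orientation: [2.599, 1.763, 0.001]
ft_force: [1.9, 0.0, 3.8]
width: 10.1
```

Emit:
send_rows:
  rows:
    - [0, 0, 0, 0.03, -1]
    - [0, 0, 0, 0.03, -1]
    - [0, 0, 0, 0, -1]

```text
t: 10.75
ee_pos: [578.5, -84.1, 236.2]
orientation: [2.651, 1.685, 0.001]
ft_force: [1.6, -1.1, 3.0]
width: 9.9
```

```bash
python3 -c "
from h import *
err()"
```

```text
pose [578.45 -84.15 236.15] yaw -25.13 t 10.75 w 9.86 F [ 1.61 -1.08  3.01] M [-0.171 -0.14   0.019]
to go x,y -0.33 -0.35 collar above mouth 5.45 key yaw 64.87 Ftool [-0.29  1.91 -3.01] Mtool [-0.2   -0.095 -0.019]
```

Emit:
send_rows:
  rows:
    - [0, 0, 0, 0.03, -1]
    - [0, 0, 0, 0.03, -1]
    - [0, 0, 0, 0, -1]

```text
t: 11.05
ee_pos: [578.3, -84.1, 236.1]
orientation: [2.7, 1.605, 0.0]
ft_force: [0.6, -0.5, 3.9]
width: 9.7
```

Emit:
send_rows:
  rows:
    - [0, 0, 0, 0.03, -1]
    - [0, 0, 0, 0.03, -1]
    - [0, 0, 0, 0, -1]

```text
t: 11.35
ee_pos: [578.2, -84.1, 236.0]
orientation: [2.747, 1.523, 0.0]
ft_force: [0.7, -0.6, 4.6]
width: 9.7
```

```bash
python3 -c "
from h import *
err()"
```

```text
pose [578.23 -84.07 236.03] yaw -31.99 t 11.35 w 9.74 F [ 0.68 -0.6   4.57] M [-0.212 -0.093  0.045]
to go x,y -0.29 0.01 collar above mouth 5.33 key yaw 58.01 Ftool [-0.15  0.9  -4.57] Mtool [-0.191 -0.13  -0.045]
```

Emit:
send_rows:
  rows:
    - [0, 0, 0, 0.03, -1]
    - [0, 0, 0, 0.03, -1]
    - [0, 0, 0, 0, -1]

```text
t: 11.65
ee_pos: [578.1, -84.0, 236.0]
orientation: [2.792, 1.44, -0.0]
ft_force: [1.6, -0.5, 3.8]
width: 9.7
```

Emit:
send_rows:
  rows:
    - [0, 0, 0, 0.03, -1]
    - [0, 0, 0, 0.03, -1]
    - [0, 0, 0, 0, -1]

```text
t: 11.95
ee_pos: [578.1, -84.0, 235.9]
orientation: [-2.834, -1.356, 0.0]
ft_force: [1.4, -0.8, 3.8]
width: 10.0
```

```bash
python3 -c "
from h import *
err()"
```

```text
pose [578.09 -83.95 235.94] yaw -38.87 t 11.95 w 9.97 F [ 1.44 -0.79  3.8 ] M [-0.175  0.057  0.015]
to go x,y -0.27 0.26 collar above mouth 5.24 key yaw 51.13 Ftool [ 0.29  1.62 -3.8 ] Mtool [-0.065 -0.172 -0.015]
```

Emit:
send_rows:
  rows:
    - [0, 0, 0, 0.03, -1]
    - [0, 0, 0, 0.03, -1]
    - [0, 0, 0, 0, -1]

```text
t: 12.25
ee_pos: [578.1, -83.9, 235.9]
orientation: [-2.873, -1.27, 0.0]
ft_force: [0.3, -0.4, 5.3]
width: 9.9
```

Emit:
send_rows:
  rows:
    - [0, 0, 0, 0.03, -1]
    - [0, 0, 0, 0.03, -1]
    - [0, 0, 0, 0, -1]

```text
t: 12.55
ee_pos: [578.1, -83.9, 235.9]
orientation: [-2.91, -1.183, 0.0]
ft_force: [0.6, -0.2, 3.9]
width: 9.8
```

```bash
python3 -c "
from h import *
err()"
```

```text
pose [578.09 -83.9  235.95] yaw -45.74 t 12.55 w 9.83 F [ 0.57 -0.24  3.94] M [-0.135  0.082  0.016]
to go x,y -0.28 0.29 collar above mouth 5.25 key yaw 44.26 Ftool [ 0.24  0.57 -3.94] Mtool [-0.04  -0.153 -0.016]
```

Emit:
send_rows:
  rows:
    - [0, 0, 0, 0.03, -1]
    - [0, 0, 0, 0.03, -1]
    - [0, 0, 0, 0, -1]

```text
t: 12.85
ee_pos: [578.1, -83.9, 236.0]
orientation: [-2.944, -1.096, 0.0]
ft_force: [1.0, -0.3, 3.2]
width: 9.6
```

Emit:
send_rows:
  rows:
    - [0, 0, 0, 0.03, -1]
    - [0, 0, 0, 0.03, -1]
    - [0, 0, 0, 0, -1]

```text
t: 13.15
ee_pos: [578.3, -84.0, 236.0]
orientation: [2.976, 1.007, 0.0]
ft_force: [0.6, -0.8, 2.4]
width: 9.8
```

```bash
python3 -c "
from h import *
err()"
```

```text
pose [578.26 -84.04 236.  ] yaw -52.61 t 13.15 w 9.75 F [ 0.62 -0.82  2.41] M [-0.277 -0.135 -0.012]
to go x,y -0.36 -0.07 collar above mouth 5.3 key yaw 37.39 Ftool [-0.01  1.03 -2.41] Mtool [-0.302 -0.062  0.012]
```

Emit:
send_rows:
  rows:
    - [0, 0, 0, 0, -1]

```text
t: 13.25
ee_pos: [578.2, -84.0, 236.0]
orientation: [2.975, 1.007, 0.0]
ft_force: [0.6, -1.2, 3.8]
width: 9.9
```

Emit:
send_rows:
  rows:
    - [0, 0, 0, 0.03, -1]
    - [0, 0, 0, 0.03, -1]
    - [0, 0, 0, 0, -1]

```text
t: 13.55
ee_pos: [578.4, -84.1, 236.1]
orientation: [3.005, 0.916, 0.001]
ft_force: [2.1, -2.2, 3.3]
width: 9.7
```

```bash
python3 -c "
from h import *
err()"
```

```text
pose [578.41 -84.08 236.09] yaw -56.09 t 13.55 w 9.74 F [ 2.06 -2.24  3.27] M [-0.443 -0.259  0.053]
to go x,y -0.53 -0.27 collar above mouth 5.39 key yaw 33.91 Ftool [ 0.46  3.01 -3.27] Mtool [-0.512 -0.033 -0.053]
```

Emit:
send_rows:
  rows:
    - [0, 0.0003, 0, 0.03, -1]
    - [0, 0, 0, 0.03, -1]
    - [0, 0, 0, 0, -1]

```text
t: 13.85
ee_pos: [578.4, -84.2, 236.0]
orientation: [3.032, 0.824, 0.0]
ft_force: [1.4, -1.6, 2.9]
width: 9.6
```

```bash
python3 -c "
from h import *
err()"
```

```text
pose [578.41 -84.19 235.98] yaw -59.61 t 13.85 w 9.57 F [ 1.44 -1.59  2.85] M [-0.383 -0.24   0.024]
to go x,y -0.43 -0.24 collar above mouth 5.28 key yaw 30.39 Ftool [ 0.44  2.1  -2.85] Mtool [-0.452  0.014 -0.024]
```

Emit:
send_rows:
  rows:
    - [0, 0, 0, 0.03, -1]
    - [0, 0, 0, 0.03, -1]
    - [0, 0, 0, 0, -1]

```text
t: 14.15
ee_pos: [577.8, -83.9, 235.3]
orientation: [-3.054, -0.733, 0.002]
ft_force: [1.3, -0.1, -1.2]
width: 9.3
```

```bash
python3 -c "
from h import *
err()"
```

```text
pose [577.8  -83.88 235.31] yaw -63.01 t 14.15 w 9.32 F [ 1.32 -0.11 -1.25] M [ 0.038 -0.127 -0.004]
to go x,y 0.26 0.64 collar above mouth 4.61 key yaw 26.99 Ftool [1.13 0.69 1.25] Mtool [-0.024  0.13   0.004]
```

At a key yaw of 27° the axial force fell to zero, so the blade has found the slot. I'll lower it gently.

Emit:
send_rows:
  rows:
    - [0, 0, 0.001, 0, -1]
    - [0, 0, 0.001, 0, -1]
    - [0, 0, 0, 0, -1]

```text
t: 14.45
ee_pos: [578.0, -84.0, 233.5]
orientation: [-3.054, -0.733, 0.002]
ft_force: [1.1, 0.8, -1.8]
width: 9.9
```

```bash
python3 -c "
from h import *
err()"
```

```text
pose [577.96 -84.01 233.52] yaw -63.0 t 14.45 w 9.95 F [ 1.14  0.83 -1.77] M [ 0.061 -0.026  0.006]
to go x,y 0.12 0.33 collar above mouth 2.82 key yaw 27.0 Ftool [ 1.4  -0.22  1.77] Mtool [ 0.043  0.051 -0.006]
```

Emit:
send_rows:
  rows:
    - [0, 0, 0.001, 0, -1]
    - [0, 0, 0, 0, -1]

```text
t: 14.65
ee_pos: [578.1, -84.1, 232.7]
orientation: [-3.055, -0.733, 0.001]
ft_force: [-0.3, 0.4, -1.4]
width: 9.8
```

```bash
python3 -c "
from h import *
err()"
```

```text
pose [578.07 -84.14 232.71] yaw -63.01 t 14.65 w 9.84 F [-0.26  0.45 -1.38] M [ 0.051  0.028 -0.013]
to go x,y 0.03 0.08 collar above mouth 2.01 key yaw 26.99 Ftool [-0.03 -0.52  1.38] Mtool [ 0.058 -0.002  0.013]
```

Below 3.5 mm with no resistance, so it is in the slot. Continue down.

Emit:
send_rows:
  rows:
    - [0, 0, 0.001, 0, -1]
    - [0, 0, 0, 0, -1]

```text
t: 14.85
ee_pos: [578.1, -84.2, 231.8]
orientation: [-3.055, -0.733, 0.001]
ft_force: [-0.9, 0.4, -1.3]
width: 10.0
```

Emit:
send_rows:
  rows:
    - [0, 0, 0.0007, 0, -1]
    - [0, 0, 0, 0, -1]

```text
t: 15.05
ee_pos: [578.2, -84.1, 231.2]
orientation: [-3.055, -0.733, 0.001]
ft_force: [-0.1, 0.4, -1.1]
width: 9.5
```

```bash
python3 -c "
from h import *
err()"
```

```text
pose [578.21 -84.13 231.16] yaw -63.03 t 15.05 w 9.51 F [-0.14  0.36 -1.05] M [ 0.081  0.134 -0.007]
to go x,y -0.18 -0.02 collar above mouth 0.46 key yaw 26.97 Ftool [ 0.04 -0.38  1.05] Mtool [ 0.133 -0.083  0.007]
```

Emit:
send_rows:
  rows:
    - [0, 0, 0.0004, 0, -1]
    - [0, 0, 0, 0, -1]

```text
t: 15.25
ee_pos: [578.3, -84.1, 230.8]
orientation: [-3.055, -0.733, 0.0]
ft_force: [-1.0, 0.8, -0.5]
width: 9.9
```

Emit:
send_rows:
  rows:
    - [0, 0, 0.0004, 0, -1]
    - [0, 0, 0, 0, -1]

```text
t: 15.45
ee_pos: [578.3, -84.1, 230.7]
orientation: [-3.055, -0.733, 0.0]
ft_force: [-1.4, 1.3, 1.0]
width: 9.6
```

```bash
python3 -c "
from h import *
err()"
```

```text
pose [578.28 -84.12 230.66] yaw -63.03 t 15.45 w 9.63 F [-1.44  1.29  1.02] M [0.216 0.392 0.062]
to go x,y -0.31 -0.07 collar above mouth -0.04 key yaw 26.97 Ftool [-0.7  -1.8  -1.02] Mtool [ 0.37  -0.251 -0.062]
```

Emit:
send_rows:
  rows:
    - [0, 0, 0.0003, 0, -1]
    - [0, 0, 0, 0, -1]

```text
t: 15.65
ee_pos: [578.3, -84.1, 230.7]
orientation: [-3.055, -0.733, -0.0]
ft_force: [-2.9, 1.9, 5.3]
width: 9.8
```

```bash
python3 -c "
from h import *
err()"
```

```text
pose [578.31 -84.12 230.65] yaw -63.03 t 15.65 w 9.84 F [-2.93  1.85  5.34] M [0.196 0.661 0.032]
to go x,y -0.36 -0.1 collar above mouth -0.05 key yaw 26.97 Ftool [-1.77 -2.98 -5.34] Mtool [ 0.474 -0.501 -0.032]
```

The key is home: the height stays at 230.65 while the force rises steeply. I'll ease off 0.2 mm and turn clockwise, watching the moment.

Emit:
send_rows:
  rows:
    - [-0.0001, -0.0002, -0.0002, 0, -1]
    - [0, 0, 0, 0.04, -1]
    - [0, 0, 0, 0.04, -1]
    - [0, 0, 0, 0, -1]

```text
t: 16.05
ee_pos: [578.5, -84.2, 230.7]
orientation: [3.081, 0.609, 0.002]
ft_force: [-0.1, -0.1, 4.1]
width: 9.9
```

```bash
python3 -c "
from h import *
err()"
```

```text
pose [578.54 -84.25 230.71] yaw -67.63 t 16.05 w 9.85 F [-0.13 -0.11  4.12] M [-0.097  0.182  0.006]
to go x,y -0.71 -0.52 collar above mouth 0.01 key yaw 22.37 Ftool [-0.16  0.05 -4.12] Mtool [-0.02  -0.205 -0.007]
```

Emit:
send_rows:
  rows:
    - [0, 0, 0, 0.04, -1]
    - [0, 0, 0, 0.04, -1]
    - [0, 0, 0, 0, -1]

```text
t: 16.35
ee_pos: [578.5, -84.2, 230.7]
orientation: [3.103, 0.487, 0.002]
ft_force: [0.5, -0.4, 3.2]
width: 9.7
```

```bash
python3 -c "
from h import *
err()"
```

```text
pose [578.53 -84.16 230.69] yaw -72.16 t 16.35 w 9.74 F [ 0.49 -0.41  3.22] M [-0.028  0.16  -0.03 ]
to go x,y -0.79 -0.37 collar above mouth -0.01 key yaw 17.84 Ftool [ 0.34  0.55 -3.22] Mtool [ 0.022 -0.161  0.029]
```

Emit:
send_rows:
  rows:
    - [0, 0, 0, 0.04, -1]
    - [0, 0, 0, 0.04, -1]
    - [0, 0, 0, 0, -1]

```text
t: 16.65
ee_pos: [578.5, -83.9, 230.7]
orientation: [-3.12, -0.364, -0.002]
ft_force: [-0.2, 1.5, 4.7]
width: 10.0
```

```bash
python3 -c "
from h import *
err()"
```

```text
pose [578.54 -83.86 230.66] yaw -76.71 t 16.65 w 10.04 F [-0.2   1.54  4.65] M [ 0.357  0.055 -0.015]
to go x,y -0.9 0.05 collar above mouth -0.04 key yaw 13.29 Ftool [ 0.16 -1.55 -4.65] Mtool [0.36  0.029 0.015]
```

Emit:
send_rows:
  rows:
    - [0, 0, 0, 0.04, -1]
    - [0, 0, 0, 0.04, -1]
    - [0, 0, 0, 0, -1]

```text
t: 16.95
ee_pos: [578.6, -83.9, 230.7]
orientation: [-3.132, -0.239, -0.002]
ft_force: [1.0, 1.6, 4.1]
width: 10.0
```

```bash
python3 -c "
from h import *
err()"
```

```text
pose [578.55 -83.89 230.69] yaw -81.27 t 16.95 w 9.98 F [0.96 1.64 4.09] M [0.328 0.011 0.058]
to go x,y -0.91 0.03 collar above mouth -0.01 key yaw 8.73 Ftool [ 1.2  -1.47 -4.09] Mtool [ 0.326  0.039 -0.058]
```

Emit:
send_rows:
  rows:
    - [0, 0, 0, 0.04, -1]
    - [0, 0, 0, 0.04, -1]
    - [0, 0, 0, 0, -1]

```text
t: 17.25
ee_pos: [578.5, -83.9, 230.7]
orientation: [-3.139, -0.114, -0.002]
ft_force: [1.3, 2.6, 5.1]
width: 9.5
```

```bash
python3 -c "
from h import *
err()"
```

```text
pose [578.53 -83.92 230.67] yaw -85.84 t 17.25 w 9.53 F [1.29 2.59 5.07] M [0.41  0.027 0.041]
to go x,y -0.87 0.02 collar above mouth -0.03 key yaw 4.16 Ftool [ 1.48 -2.49 -5.07] Mtool [ 0.411  0.003 -0.041]
```

Emit:
send_rows:
  rows:
    - [0, 0, 0, 0.04, -1]
    - [0, 0, 0, 0.04, -1]
    - [0, 0, 0, 0, -1]

```text
t: 17.55
ee_pos: [578.5, -84.0, 230.7]
orientation: [-3.142, 0.012, -0.002]
ft_force: [1.8, 1.5, 4.1]
width: 10.1
```

```bash
python3 -c "
from h import *
err()"
```

```text
pose [578.53 -83.99 230.68] yaw -90.42 t 17.55 w 10.08 F [1.85 1.53 4.07] M [ 0.433 -0.1    0.011]
to go x,y -0.88 -0.03 collar above mouth -0.02 key yaw -0.42 Ftool [ 1.84 -1.55 -4.07] Mtool [ 0.434  0.097 -0.01 ]
```

Emit:
send_rows:
  rows:
    - [0, 0, 0, 0.04, -1]
    - [0, 0, 0, 0, -1]

```text
t: 17.75
ee_pos: [578.5, -84.0, 230.7]
orientation: [3.141, -0.074, 0.002]
ft_force: [1.5, 2.1, 4.9]
width: 9.9
```

```bash
python3 -c "
from h import *
err()"
```

```text
pose [578.52 -84.02 230.66] yaw -92.71 t 17.75 w 9.89 F [1.49 2.07 4.92] M [ 0.349 -0.078  0.063]
to go x,y -0.85 -0.06 collar above mouth -0.04 key yaw -2.71 Ftool [ 1.4  -2.13 -4.91] Mtool [ 0.352  0.062 -0.063]
```

Emit:
send_rows:
  rows:
    - [0, 0, 0, 0.04, -1]
    - [0, 0, 0, 0.04, -1]
    - [0, 0, 0, 0, -1]

```text
t: 18.05
ee_pos: [578.5, -84.1, 230.7]
orientation: [3.135, -0.2, 0.002]
ft_force: [1.8, 1.7, 4.8]
width: 10.0
```

```bash
python3 -c "
from h import *
err()"
```

```text
pose [578.53 -84.05 230.67] yaw -97.29 t 18.05 w 9.99 F [1.84 1.74 4.84] M [ 0.365 -0.065  0.093]
to go x,y -0.87 -0.07 collar above mouth -0.03 key yaw -7.29 Ftool [ 1.61 -1.96 -4.84] Mtool [ 0.371  0.018 -0.093]
```

Emit:
send_rows:
  rows:
    - [0, 0, 0, 0.03, -1]
    - [0, 0, 0, 0, -1]

```text
t: 18.25
ee_pos: [578.5, -84.0, 230.7]
orientation: [3.132, -0.246, 0.002]
ft_force: [1.0, 0.9, 4.8]
width: 9.9
```

```bash
python3 -c "
from h import *
err()
im=get_image('wrist');cv2.imwrite('pics/w7.png',im['color'])"
```

```text
pose [578.5  -84.04 230.67] yaw -98.99 t 18.25 w 9.9 F [1.01 0.87 4.85] M [ 0.297 -0.075  0.082]
to go x,y -0.85 -0.07 collar above mouth -0.03 key yaw -8.99 Ftool [ 0.87 -1.02 -4.85] Mtool [ 0.305  0.027 -0.082]
```

View pics/w7.png

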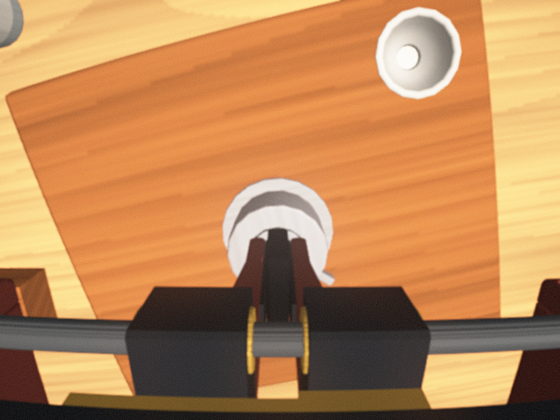

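The collar is seated, the dish is undisturbed at (418,53), and the torque is about 0.09 N m, so the plug is turning. Continue in small steps.

Emit:
send_rows:
  rows:
    - [0, 0, 0, 0.03, -1]
    - [0, 0, 0, 0.03, -1]
    - [0, 0, 0, 0, -1]

```text
t: 18.6
ee_pos: [578.5, -84.1, 230.7]
orientation: [3.123, -0.34, 0.002]
ft_force: [1.1, 1.3, 5.7]
width: 9.7
```

```bash
python3 -c "
from h import *
err()"
```

```text
pose [578.52 -84.11 230.68] yaw -102.43 t 18.6 w 9.72 F [1.05 1.33 5.67] M [ 0.329 -0.022  0.063]
to go x,y -0.88 -0.13 collar above mouth -0.02 key yaw -12.43 Ftool [ 0.75 -1.53 -5.67] Mtool [ 0.326 -0.05  -0.063]
```

Emit:
send_rows:
  rows:
    - [0, 0, 0, 0.03, -1]
    - [0, 0, 0, 0.03, -1]
    - [0, 0, 0, 0, -1]

```text
t: 18.9
ee_pos: [578.5, -84.1, 230.7]
orientation: [3.111, -0.434, 0.002]
ft_force: [1.0, 1.6, 5.5]
width: 9.7
```

```bash
python3 -c "
from h import *
err()"
```

```text
pose [578.5  -84.11 230.67] yaw -105.87 t 18.9 w 9.67 F [1.05 1.59 5.52] M [0.292 0.001 0.003]
to go x,y -0.87 -0.1 collar above mouth -0.03 key yaw -15.87 Ftool [ 0.58 -1.81 -5.52] Mtool [ 0.281 -0.081 -0.003]
```

Emit:
send_rows:
  rows:
    - [0, 0, 0, 0.03, -1]
    - [0, 0, 0, 0, -1]

```text
t: 19.1
ee_pos: [578.5, -84.1, 230.7]
orientation: [3.105, -0.48, 0.001]
ft_force: [0.7, 0.7, 5.3]
width: 9.8
```

```bash
python3 -c "
from h import *
err()"
```

```text
pose [578.48 -84.15 230.66] yaw -107.59 t 19.1 w 9.76 F [0.7  0.71 5.29] M [ 0.267 -0.02   0.055]
to go x,y -0.85 -0.15 collar above mouth -0.04 key yaw -17.59 Ftool [ 0.46 -0.89 -5.29] Mtool [ 0.26  -0.061 -0.054]
```

Emit:
send_rows:
  rows:
    - [0, 0, 0, 0.02, -1]
    - [0, 0, 0, 0.02, -1]
    - [0, 0, 0, 0, -1]

```text
t: 19.4
ee_pos: [578.5, -84.2, 230.7]
orientation: [3.094, -0.542, 0.002]
ft_force: [1.2, 1.5, 5.4]
width: 10.0
```

```bash
python3 -c "
from h import *
err()"
```

```text
pose [578.48 -84.15 230.69] yaw -109.86 t 19.4 w 10.0 F [1.25 1.47 5.37] M [ 0.219 -0.05   0.135]
to go x,y -0.87 -0.15 collar above mouth -0.01 key yaw -19.86 Ftool [ 0.68 -1.8  -5.37] Mtool [ 0.223 -0.027 -0.135]
```

Emit:
send_rows:
  rows:
    - [0, 0, 0, 0.02, -1]
    - [0, 0, 0, 0.02, -1]
    - [0, 0, 0, 0, -1]

```text
t: 19.7
ee_pos: [578.5, -84.2, 230.7]
orientation: [3.083, -0.604, 0.002]
ft_force: [1.3, 0.9, 4.5]
width: 10.2
```

```bash
python3 -c "
from h import *
err()"
```

```text
pose [578.49 -84.19 230.68] yaw -112.15 t 19.7 w 10.18 F [1.3  0.93 4.54] M [ 0.222 -0.027  0.075]
to go x,y -0.9 -0.18 collar above mouth -0.02 key yaw -22.15 Ftool [ 0.86 -1.35 -4.54] Mtool [ 0.216 -0.058 -0.075]
```

Emit:
send_rows:
  rows:
    - [0, 0, 0, 0.02, -1]
    - [0, 0, 0, 0, -1]

```text
t: 19.9
ee_pos: [578.4, -84.2, 230.6]
orientation: [3.077, -0.634, 0.001]
ft_force: [1.0, 1.0, 5.9]
width: 10.0
```

```bash
python3 -c "
from h import *
err()"
```

```text
pose [578.45 -84.18 230.65] yaw -113.3 t 19.9 w 10.04 F [1.05 1.03 5.95] M [ 0.175 -0.04   0.092]
to go x,y -0.84 -0.19 collar above mouth -0.05 key yaw -23.3 Ftool [ 0.56 -1.36 -5.95] Mtool [ 0.177 -0.033 -0.092]
```

Emit:
send_rows:
  rows:
    - [0, 0, 0, 0.02, -1]
    - [0, 0, 0, 0, -1]

```text
t: 20.1
ee_pos: [578.5, -84.2, 230.7]
orientation: [3.07, -0.665, 0.002]
ft_force: [1.6, 1.3, 5.3]
width: 9.5
```

```bash
python3 -c "
from h import *
err()"
```

```text
pose [578.47 -84.19 230.69] yaw -114.44 t 20.1 w 9.53 F [1.59 1.29 5.32] M [0.207 0.001 0.077]
to go x,y -0.88 -0.18 collar above mouth -0.01 key yaw -24.44 Ftool [ 0.92 -1.83 -5.32] Mtool [ 0.188 -0.086 -0.077]
```

Emit:
send_rows:
  rows:
    - [0, 0, 0, 0.02, -1]
    - [0, 0, 0, 0, -1]

```text
t: 20.3
ee_pos: [578.4, -84.2, 230.7]
orientation: [3.063, -0.696, 0.001]
ft_force: [0.4, 0.8, 5.6]
width: 9.7
```

```bash
python3 -c "
from h import *
err()"
```

```text
pose [578.44 -84.18 230.67] yaw -115.59 t 20.3 w 9.66 F [0.38 0.76 5.64] M [0.254 0.014 0.058]
to go x,y -0.85 -0.18 collar above mouth -0.03 key yaw -25.59 Ftool [ 0.02 -0.85 -5.64] Mtool [ 0.223 -0.123 -0.058]
```

Emit:
send_rows:
  rows:
    - [0, 0, 0, 0.02, -1]
    - [0, 0, 0, 0, -1]

```text
t: 20.5
ee_pos: [578.4, -84.2, 230.7]
orientation: [3.056, -0.726, 0.001]
ft_force: [1.6, -0.6, 5.5]
width: 9.4
```

```bash
python3 -c "
from h import *
err()"
```

```text
pose [578.44 -84.21 230.67] yaw -116.73 t 20.5 w 9.44 F [ 1.62 -0.62  5.48] M [0.213 0.003 0.179]
to go x,y -0.87 -0.2 collar above mouth -0.03 key yaw -26.73 Ftool [ 1.73 -0.17 -5.48] Mtool [ 0.189 -0.098 -0.179]
```

Emit:
send_rows:
  rows:
    - [0, 0, 0, 0.02, -1]
    - [0, 0, 0, 0, -1]

```text
t: 20.7
ee_pos: [578.4, -84.2, 230.7]
orientation: [3.049, -0.756, 0.001]
ft_force: [0.4, 0.3, 4.8]
width: 10.2
```

```bash
python3 -c "
from h import *
err()"
```

```text
pose [578.43 -84.19 230.67] yaw -117.86 t 20.7 w 10.19 F [0.4  0.29 4.81] M [ 0.195 -0.019  0.133]
to go x,y -0.86 -0.2 collar above mouth -0.03 key yaw -27.86 Ftool [ 0.22 -0.44 -4.81] Mtool [ 0.182 -0.075 -0.133]
```

Emit:
send_rows:
  rows:
    - [0, 0, 0, 0.02, -1]
    - [0, 0, 0, 0, -1]

```text
t: 20.9
ee_pos: [578.4, -84.2, 230.7]
orientation: [3.041, -0.787, 0.001]
ft_force: [0.7, 0.7, 5.5]
width: 9.8
```

```bash
python3 -c "
from h import *
err()"
```

```text
pose [578.43 -84.24 230.67] yaw -119.0 t 20.9 w 9.83 F [0.67 0.69 5.53] M [ 0.174 -0.006  0.262]
to go x,y -0.89 -0.27 collar above mouth -0.03 key yaw -29.0 Ftool [ 0.26 -0.93 -5.53] Mtool [ 0.155 -0.079 -0.262]
```

Emit:
send_rows:
  rows:
    - [0, 0, 0, 0, -1]

```text
t: 21.0
ee_pos: [578.4, -84.2, 230.7]
orientation: [3.041, -0.786, 0.001]
ft_force: [0.8, 0.7, 5.2]
width: 9.9
```

```bash
python3 -c "
from h import *
err()
im=get_image('wrist');cv2.imwrite('pics/w8.png',im['color']);err();get_image('wrist');err()"
```

```text
pose [578.44 -84.22 230.65] yaw -118.97 t 21.0 w 9.92 F [0.83 0.66 5.24] M [ 0.183 -0.009  0.252]
to go x,y -0.88 -0.23 collar above mouth -0.05 key yaw -28.97 Ftool [ 0.41 -0.98 -5.24] Mtool [ 0.164 -0.081 -0.252]
pose [578.44 -84.23 230.69] yaw -118.97 t 21.05 w 10.42 F [0.3  0.35 4.88] M [0.152 0.009 0.231]
to go x,y -0.89 -0.23 collar above mouth -0.01 key yaw -28.97 Ftool [ 0.09 -0.45 -4.88] Mtool [ 0.129 -0.082 -0.231]
pose [578.44 -84.19 230.68] yaw -118.97 t 21.1 w 10.0 F [2.21 1.47 4.77] M [0.202 0.009 0.274]
to go x,y -0.87 -0.19 collar above mouth -0.02 key yaw -28.97 Ftool [ 1.22 -2.35 -4.77] Mtool [ 0.173 -0.106 -0.273]
```

View pics/w8.png

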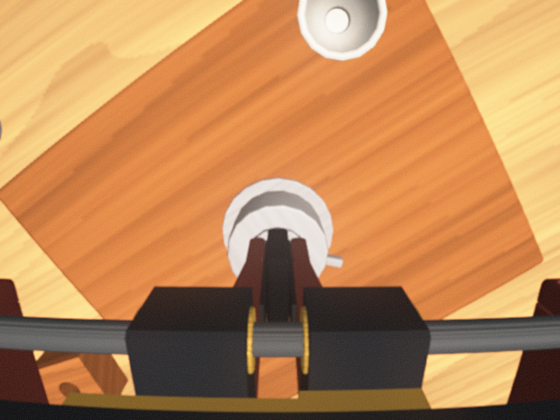

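A sustained 0.25 N m shows the stop is reached, at about 37° from where the torque began. I'll relieve the twist and pressure, then open.

Emit:
send_rows:
  rows:
    - [0, 0, -0.0003, -0.02, -1]
    - [0, 0, 0, 0, -1]

```text
t: 21.3
ee_pos: [578.4, -84.2, 230.7]
orientation: [3.049, -0.757, 0.001]
ft_force: [2.1, 0.4, 2.2]
width: 9.6
```

```bash
python3 -c "
from h import *
err()"
```

```text
pose [578.43 -84.19 230.68] yaw -117.88 t 21.3 w 9.6 F [2.13 0.38 2.24] M [ 0.087 -0.29   0.215]
to go x,y -0.83 -0.19 collar above mouth -0.02 key yaw -27.88 Ftool [ 1.7  -1.33 -2.23] Mtool [ 0.212  0.216 -0.215]
```

Emit:
send_rows:
  rows:
    - [0, 0, 0, -0.02, -1]
    - [0, 0, 0, 0, -1]

```text
t: 21.5
ee_pos: [578.4, -84.2, 230.7]
orientation: [3.056, -0.728, 0.001]
ft_force: [2.3, 0.0, 1.6]
width: 9.6
```

```bash
python3 -c "
from h import *
err();get_image('wrist');err()"
```

```text
pose [578.44 -84.17 230.7 ] yaw -116.81 t 21.5 w 9.63 F [2.31 0.02 1.56] M [ 0.009 -0.533  0.086]
to go x,y -0.81 -0.15 collar above mouth 0.0 key yaw -26.81 Ftool [ 2.05 -1.06 -1.56] Mtool [ 0.248  0.471 -0.086]
pose [578.42 -84.16 230.7 ] yaw -116.85 t 21.55 w 10.18 F [ 3.05 -0.22  2.12] M [-0.042 -0.494  0.153]
to go x,y -0.79 -0.16 collar above mouth 0.0 key yaw -26.85 Ftool [ 2.83 -1.18 -2.12] Mtool [ 0.186  0.46  -0.153]
```

Emit:
send_rows:
  rows:
    - [0, 0, 0, 0, -0.5]
    - [0, 0, 0, 0, -0.3]
    - [0, 0, 0, 0, -0.2]
    - [0, 0, 0, 0, 0]
    - [0, 0, 0, 0, 0]

```text
t: 22.05
ee_pos: [577.9, -84.0, 230.5]
orientation: [3.055, -0.73, -0.001]
ft_force: [0.3, -0.5, 0.1]
width: 43.2
```

```bash
python3 -c "
from h import *
err()
im=get_image('wrist');cv2.imwrite('pics/w9.png',im['color']);W=pts(im);Z=W[...,2];v,u=np.indices(Z.shape)
m=(Z>181)&(Z<187)&(u>255)&(u<305)&(v>210)&(v<330);fitm(W,m,'head')"
```

```text
pose [577.93 -84.03 230.52] yaw -116.89 t 22.05 w 43.22 F [ 0.33 -0.46  0.11] M [ 0.027  0.133 -0.022]
to go x,y 0.02 -0.34 collar above mouth -0.18 key yaw -26.89 Ftool [ 0.5   0.26 -0.11] Mtool [-0.036 -0.13   0.022]
head 1597 mean [580.3 -85.  184. ] rect [579.3 -84.5] [10.1 32.4] 66.5
```

View pics/w9.png

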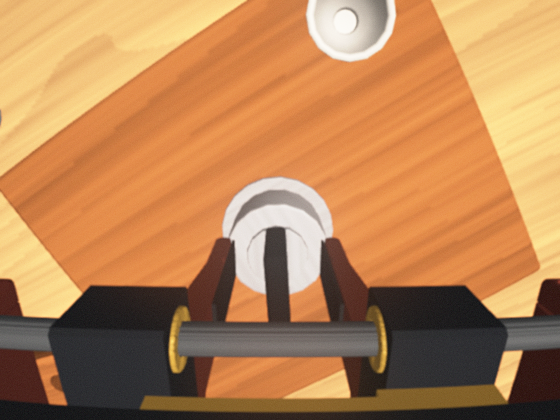

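Released. The head now reads a yaw of −23.5°. That matches slot engagement at 27–30°, less the blade's ±7.2° play, plus a full 37.2° turn. Retreat straight up.

Emit:
send_rows:
  rows:
    - [0, -0.0003, -0.005, 0, 0]
    - [0, 0, -0.02, 0, 0]
    - [0, 0, -0.035, 0, 0]
    - [0, 0, -0.04, 0, 0]
    - [0, 0, -0.02, 0, 0]

```text
t: 22.6
ee_pos: [579.2, -83.9, 354.6]
orientation: [-3.055, 0.73, -0.007]
ft_force: [0.8, -0.7, -0.6]
width: 44.1
```

Emit:
send_rows:
  rows:
    - [-0.02, 0, 0, 0, 0]
    - [-0.03, 0, 0, 0, 0]
    - [0, 0, 0, 0, 0]
    - [0, 0, 0, 0, 0]

```text
t: 23.0
ee_pos: [533.7, -61.1, 351.4]
orientation: [3.056, -0.73, 0.002]
ft_force: [0.1, -0.1, -0.6]
width: 43.6
```

```bash
python3 - <<'E'
from h import *
look()
im=get_image("wrist");cv2.imwrite("pics/w10.png",im["color"]);W=pts(im);Z=W[...,2];v,u=np.indices(Z.shape)
b=(np.hypot(W[...,0]-578.4,W[...,1]+84)<30)
fitm(W,b&(Z>180)&(Z<188),"headtop");print(np.nanmedian(Z[b&(Z>180)]))
g=im["color"]
fitm(W,b&(Z>146.2)&(Z<151),"collar");print(np.nanmedian(Z[b&(Z>146.2)&(Z<151)]),np.nanmedian(Z[b&(Z>141)&(Z<145.8)]))
im=get_image("side");cv2.imwrite("pics/s10.png",im["color"])
E
```

```text
pose [533.72 -61.06 351.36] yaw -116.86 t 23.0 w 43.62 F [ 0.11 -0.13 -0.6 ] M [ 0.047  0.112 -0.061]
headtop 666 mean [578.6 -84.2 184.1] rect [578.2 -84. ] [10.  33.8] 66.5
368.66439533545395
collar 665 mean [578.2 -84.2 148.3] rect [578.1 -83.9] [31.4 31.1] 0.6
148.33091074383125 144.2162977123923
```

View pics/w10.png

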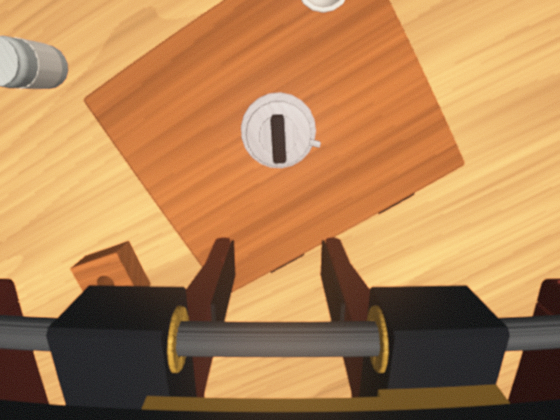

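View pics/s10.png

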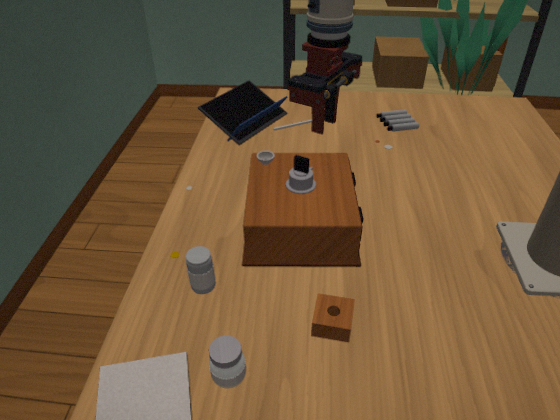

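The wrist view shows the key upright in the lock at (279,138). Its collar top is at 148.3 mm, 4.1 mm above the mouth, so it is home. The jar, tin and dish stand where they were in the side view, so I'll hand the job in.

```bash
python3 -c "
from h import *
look();print(ctrl.close_job())"
```

```text
pose [534.45 -61.41 351.07] yaw -116.88 t 23.1 w 43.28 F [ 0.11  0.41 -0.26] M [ 0.05   0.146 -0.042]
the job is handed in; nothing more can be done
None
```

The key is home in the lock and turned clockwise to its stop. I let go of it and handed the job in at about 23 s of the 72 s allowed.

- **Finding the slot:** I pressed the key on the plug face at about 5 N and turned it clockwise in small steps from 82°, so one sweep rather than back and forth. The blade dropped into the slot at about 27°. At home the height stopped changing while the force rose, peaking at about 7 N.
- **Unlocking:** I turned it clockwise at about 0.08 N m until the twist rose and held at about 0.25 N m (highest reading 0.27; damage starts near 0.3). I took that as the stop, then eased off the twist and released.

**Last checks:**
- **Seating:** the collar top is 4.1 mm above the lock mouth, so the key is seated.
- **Turn:** the head stands at −23.5°. That implies the plug turned about 36–39.5°, against the full 37.2°. The plug angle itself can't be read, so the stop is inferred from the twist and this angle.
- **Other things:** the jar, tin and dish look unmoved in the final side view, by eye only. The robot was touching nothing.

**What disagreed:**
- **Cameras:** the top and side cameras differed by up to 4 mm on the lock, so I relied on the wrist camera.
- **Gripper angle:** the gripper read −26.9° and the head −23.5° after release. I put this down to the key twisting slightly in the grip under load.

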